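Load the inspection carriage and click it in under the lens

TASK

Pick up the scoop tray by its upright tab, tip its four steel blanks into the white dish on the rail carriage while the carriage is still at the loading end, and put the empty tray back flat on the bench, clear of the rail. Then take the carriage by its black knob, slide it along the rail until you feel the ball detent drop into its notch under the lens, and finish still gripping the knob with the carriage at rest in that notch and all four blanks in the dish. Leave everything else where it is.

Things in the scene. Friction and masses are not known exactly. Their poses are not given: they have to be found in the camera images.
- rail: low aluminium rail fixed on the bench, 360 mm long (its y axis), 60 mm wide, 28 mm high; origin on the bench under its middle. Its frame carries the sliding carriage
- carriage (a joint): slide of the carriage along the rail, m: 0 at the loading end (rail's +y end), growing towards the rail's -y, hard stop at 0.25. The carriage starts at 0 to 0.03. Sliding friction about 1.5 N. On it stand the dish and, on a flat arm on the robot's side, the knob
- dish (a point): middle of the inner floor of the white open square dish on the carriage, 42 mm above the bench; axes as the rail's. Dish 120 x 120 mm outside, walls 4 mm thick, floor to rim 28 mm (rim 70 mm above the bench)
- knob_mid (a point): gripping point on the axis of the carriage's upright black block knob: knob 24 mm along the rail's x, 18 mm along the rail's y (slide direction), 45 mm tall, from 38 to 83 mm above the bench; the point is 66 mm above the bench, 115 mm to the rail's -x of the dish's middle; axes as the rail's. Free of obstacles on all sides
- head: fixed head straddling the rail: lens (barrel 46 mm across) looking down from 118 mm above the bench, column 115 mm to +x (away from the robot), top 217 mm. Origin on the bench under the lens axis, axes as the rail's. The detent ball is fixed beside the rail on the robot's side, within 6 mm of the lens axis along the rail; the dish's middle stops level with the ball: where exactly is found by feel
- detent_ball (a joint): height of the detent's 16 mm spring ball, m: 0 free, about -0.003 pressed down by the strip under the carriage, 0 to -0.001 seated in the strip's notch (carriage's middle). From 35 mm before the notch a ramp pushes the ball down (2 to 3 N extra resistance), then no extra force; within 3 mm of the notch it snaps in and pulls the carriage, even when let loose, to its middle; leaving takes about 8 N
- tray: loose steel scoop tray, 0.1 kg, pan 105 x 74 mm with a 4 mm floor and 22 mm high side and rear walls, the front (its +x end) open; behind the pan a flat tongue with an upright black tab. Origin on the underside near the pan's middle, x towards the open front, z up. Lying flat on the bench. Polished: the blanks slide off once it is tipped forward by more than about 10 to 20 degrees, and surely at 35 to 40
- tab (a point): gripping point on the tray's upright tab: tab 14 mm thick (tray's x), 40 mm wide (tray's y), top 61 mm above the tray's underside; the point is on its mid-plane, 45 mm above the underside, 90 mm behind the tray's origin. The pan's rear wall begins 35 mm ahead of the tab
- lip (a point): middle of the lower edge of the tray's open front, 55 mm ahead of its origin, in the plane of its underside; the blanks leave over it
- blank0: steel specimen blank, 18 x 18 x 14 mm, 15 g, loose on the tray at the start; origin in the middle of its underside
- blank1: steel specimen blank, 18 x 18 x 14 mm, 15 g, loose on the tray at the start; origin in the middle of its underside
- blank2: steel specimen blank, 18 x 18 x 14 mm, 15 g, loose on the tray at the start; origin in the middle of its underside
- blank3: steel specimen blank, 18 x 18 x 14 mm, 15 g, loose on the tray at the start; origin in the middle of its underside
- petri: bystander, loose: flat clear round lidded dish, 60 mm across, 14 mm high; origin under its middle
- reagent: bystander, loose: brown glass bottle, 48 mm across, 100 mm high; origin under its middle
- beaker: bystander, loose: glass beaker, 60 mm across, 75 mm high; origin under its middle
- tweezers: bystander, loose: steel tweezers lying flat, 120 mm long; origin under its middle
- sample_box: bystander, loose: small cardboard box, 83 x 63 x 42 mm; origin under its middle
- jar: bystander, loose: white jar with black cap, 52 mm across, 50 mm high; origin under its middle
- puck: bystander, loose: black resin puck, 40 mm across, 22 mm high; origin under its middle

How it is judged (in metres and radians):
On the way, in this order (a step that is already met when the one before it is completed fails the run):
1. the tray is lifted clear of the bench and tipped, at the dish (height (world z) of tray above 0.03 m and angle between tray's own z axis and vertical above 0.17 rad and horizontal distance between lip and dish below 0.12 m), for 0.05 s.
2. all four blanks are in the dish, the carriage still in the loading half (x of blank0 in the frame of dish between -0.057 and 0.057 m and y of blank0 in the frame of dish between -0.057 and 0.057 m and z of blank0 in the frame of dish between -0.004 and 0.032 m and x of blank1 in the frame of dish between -0.057 and 0.057 m and y of blank1 in the frame of dish between -0.057 and 0.057 m and z of blank1 in the frame of dish between -0.004 and 0.032 m and x of blank2 in the frame of dish between -0.057 and 0.057 m and y of blank2 in the frame of dish between -0.057 and 0.057 m and z of blank2 in the frame of dish between -0.004 and 0.032 m and x of blank3 in the frame of dish between -0.057 and 0.057 m and y of blank3 in the frame of dish between -0.057 and 0.057 m and z of blank3 in the frame of dish between -0.004 and 0.032 m and value of joint carriage below 0.08 m), for 0.2 s.
3. the tray lies flat on the bench, let go, clear of the rail (height (world z) of tray below 0.006 m and angle between tray's own z axis and vertical below 0.07 rad and contact force between the fingers and tray below 0.1 N and contact force between tray and rail below 0.1 N and linear speed of tray below 0.02 m/s), for 0.2 s.
At the end, for the whole second after the job is handed in: Carriage at rest, detent ball up in its notch (ball under 1.5 mm down, i.e. within about 2.5 mm of the notch; dish within 10 mm of the lens axis), knob gripped (over 3 N, within 35 mm of its gripping point), four blanks in the dish, tray flat on the bench, released, clear of the rail (all of step 3 and value of joint detent_ball above -0.0015 m and y of dish in the frame of head between -0.01 and 0.01 m and velocity of joint carriage between -0.005 and 0.005 m/s and contact force between the fingers and rail above 3 N and distance between the grasp point and knob_mid below 0.035 m and x of blank0 in the frame of dish between -0.057 and 0.057 m and y of blank0 in the frame of dish between -0.057 and 0.057 m and z of blank0 in the frame of dish between -0.004 and 0.032 m and x of blank1 in the frame of dish between -0.057 and 0.057 m and y of blank1 in the frame of dish between -0.057 and 0.057 m and z of blank1 in the frame of dish between -0.004 and 0.032 m and x of blank2 in the frame of dish between -0.057 and 0.057 m and y of blank2 in the frame of dish between -0.057 and 0.057 m and z of blank2 in the frame of dish between -0.004 and 0.032 m and x of blank3 in the frame of dish between -0.057 and 0.057 m and y of blank3 in the frame of dish between -0.057 and 0.057 m and z of blank3 in the frame of dish between -0.004 and 0.032 m); the arm keeps its last pose, push and grip.
It fails at once if a bystander is pushed away (over 30 mm) (distance of any of petri, reagent, beaker, tweezers, sample_box, jar, puck from where it was at the start of the episode above 0.03 m).
It also fails if it takes over 64 s, if anything falls off the work surface, if the arm or the gripper's body presses on something with over 40 N, if the wrist force passes 120 N, or if a joint passes its speed limit or range.

ROBOT

A 6-joint arm with a two-finger parallel gripper is mounted at the origin on the work surface. World frame = base frame: x ahead of the robot, y to its left, z up, the work surface at z = 0. Lengths are in mm, angles in rad, forces in N, time in s.
With the tool pointing down it reaches from about 325 to 775 mm from the base axis. Payload 9.3 kg.
Tool frame: the origin (TCP) lies on the mounting face of the last link; the fingertips stand 173 mm ahead of it and the grasp point (between the pads) lies 155 mm ahead of it; z points along the fingers, y is the line along which they close (so a half turn about z gives the same grasp; the last joint's range is limited). The gripper opens to 85 mm and grips with 20 to 120 N. Pads are 22 mm wide; open, the fingers measure 114 mm over their backs; the gripper's body (76 mm by 85 mm) begins 54 mm behind the grasp point. The pads swing forward as they close: fully open they stand 13 mm farther back than shut.
Start: joints at [1.02, 0.259, 0.021, 1.334, 0, 1.418], TCP at [213.066, 507.05, 404.679] pointing down, gripper open.
Joint ranges: [-3.04, 3.04], [-0.91, 1.82], [-1.04, 1.36], [-1.92, 1.95], [-1.52, 1.45], [-3.14, 3.14]. Speed limits (rad/s): [2.22, 2.22, 2.79, 3.14, 3.14, 3.14].

INTERFACE

Orientations are given as a rotation vector (axis times angle).
In Python, from bench import ctrl gives the robot as it stands.
- The arm moves only by the shell command python3 -m creep 'ROWS' [FORCE]. ROWS is JSON, a list of rows, each a list of 7 numbers: the closure, from 0 (fully open) to 1 (shut), then the shift along the tool's x, y, z in units of 50 mm (1.0 is 50 mm), then the turn, a rotation vector about the tool's x, y, z in units of 0.08 rad (1.0 is 0.08 rad). A call has 1 to 5 rows; each row shifts and turns the commanded pose from where the row before left it, along the tool's axes as they then stand; what a row does not reach is not made up. A row lasts 1/8 s, in which the tool goes at most 62.5 mm and 10.7 degrees, less where a joint would pass 70% of its speed; a pose out of reach is approached as far as the arm can. A call with a number of a shift or a turn outside -1 to 1 is refused whole. A call with a gripper value outside its range is refused whole. The fingers move at their own pace and stop on an object; FORCE is the grip in N (left out, the last holds). Time passes only in rows, so rows that do not move let the fingers close. It gives the time, the measured TCP pose, the force, the opening and the grip force at its end, in the units of the state.
- ctrl.observe(): the state, without advancing time (a new reading comes with each control period).
- ctrl.snapshot(name): name is "scene" or "top" or "wrist"; returns a dict with "frame" (400x640x3 uint8, blue, green, red), "fx", "fy", "cx", "cy" (pixels), "rvec" (rotation vector, rad) and "tvec" (3), from world to camera coordinates, as OpenCV has them; the wrist camera has in their place "mount" (4x4, takes a point from camera to tool coordinates, whose origin is the TCP and whose axes are the flange's). Camera axes: x right, y down, z forward; pixel columns grow to the right and rows downward; lengths in mm; the calibration is good to about 2 mm. A picture is of the moment at which its call begins: read the wrist's pose just before it. There is no depth.
- ctrl.job_done(): hands the job in; it is judged then, once.
Trained networks look in the newest picture that a camera, given by its name, has taken for a name from the list of things; names that differ only in an ending like _2 or _b are one class to them, and where a whole thing is asked for, a point or a joint stands for the part that bears it (a point fixed in the world has none). Each returns a list of dicts, best first, with "score" (0 to 1); they miss things now and then, are a little off and sometimes report something else, mostly with a low value. They report only what shows in the picture. A call takes as long as a camera call.
- ctrl.regions_of(camera, target): "pixels" (400x640 bool, what is visible of it) and "point" ([row, column] in pixels, amid what is visible of it).
The state is a dict: "clock": time; "q": joint angles; "dq": joint speeds; "effort": joint torques, N m; "eef_pos": TCP position; "eef_rot": TCP orientation; "contact_force": force on the tool from outside, world axes, zero at the start; "moment": the same for the moment, N m; "gripper_width": opening from 0.0 (shut) to 1.0 (fully open); "grasp_force": force on a finger pad.
Only numpy, scipy, OpenCV 4.12 (cv2) and the standard library are available. Lean on these libraries where they do the work, as an engineer would, in place of code of your own. Each camera call takes 0.05 s, during which the arm holds its last target. There are 200 camera calls.

## Working session

There is one attempt and no reset: what is moved stays moved. The work goes in short steps, Python scripts to look and compute and a shell command to move; the robot and the scene stay as the last step left them, time stands still between calls to the robot, and variables do not carry over. Pictures are saved under pics/ and viewed, at most 13 in all, crops included, and the job is handed in when it is done.

```bash
ls; mkdir -p pics
python3 - <<'E'
from bench import ctrl
import cv2,numpy as np
s=ctrl.observe();print(s)
for n in("scene","top"):
    f=ctrl.snapshot(n);cv2.imwrite(f"pics/{n}0.png",f["frame"]);print(n,f["fx"],f["fy"],f["cx"],f["cy"],f["rvec"],f["tvec"])
    for t in ["tray","tab","rail","dish","knob_mid","head","petri","reagent","beaker","tweezers","sample_box","jar","puck","blank0"]:
        r=ctrl.regions_of(n,t); print(t,[(round(a["score"],2),a["point"],int(a["pixels"].sum())) for a in r[:4]])
E
```

```text
pics
{'clock': 0.0, 'q': array([ 1.02041941e+00,  2.59210483e-01,  2.07300225e-02,  1.33367940e+00,
       -7.99268257e-06,  1.41819350e+00]), 'dq': array([-3.76729863e-04, -7.56953525e-04,  7.12201469e-05, -3.56475228e-04,
        8.84467671e-04, -4.43568141e-04]), 'effort': array([ 8.79325653e-04, -5.55651784e+01,  3.44522524e+01,  1.40841844e-02,
       -1.07167891e-04, -4.31841571e-06]), 'eef_pos': array([213.03140948, 507.01190601, 404.04357008]), 'eef_rot': array([-6.20619566e-01, -3.07920921e+00,  2.01490610e-03]), 'contact_force': array([-0.34773648, -0.26497271, -0.34701679]), 'moment': array([ 0.02674678,  0.00306959, -0.04369071]), 'grasp_force': 0.0, 'gripper_width': 0.999646191742979}
scene 509.6433833467769 509.6433833467769 323.236969468192 206.69228698912082 [ 0.76362708  2.72663373 -0.91246124] [ 507.45653675 -228.00829905 1729.35614348]
tray [(0.89, [286.9, 395.0], 1179)]
tab []
rail [(0.83, [209.2, 323.1], 3028), (0.35, [274.7, 385.8], 32)]
dish [(0.74, [221.6, 408.1], 260), (0.72, [216.5, 332.2], 2097)]
knob_mid [(0.49, [134.7, 265.6], 539)]
head [(0.7, [161.7, 27
[... 507 characters left out ...]
195 -2.11021415  0.21752564] [ -1.95246484 608.8269311  765.91017887]
tray []
tab [(0.85, [214.5, 196.3], 1795)]
rail [(0.72, [205.3, 317.3], 5845), (0.62, [263.5, 459.2], 540)]
dish [(0.97, [197.8, 301.7], 3285)]
knob_mid [(0.59, [197.7, 298.4], 3331)]
head [(0.98, [165.4, 387.2], 2234)]
petri [(0.9, [289.9, 252.6], 569)]
reagent [(0.97, [122.8, 266.4], 441)]
beaker [(0.94, [147.8, 210.8], 696), (0.48, [166.1, 384.7], 2168)]
tweezers [(0.81, [284.5, 346.3], 192)]
sample_box [(0.71, [201.1, 480.4], 1148)]
jar [(0.8, [265.0, 459.4], 495), (0.26, [201.3, 299.4], 3494)]
puck [(0.82, [253.3, 246.4], 272)]
blank0 [(0.61, [210.9, 211.0], 47), (0.42, [222.0, 196.3], 66), (0.37, [205.3, 192.5], 71)]
```

```bash
python3 -c "
import cv2
a=cv2.imread('pics/top0.png')[80:330,130:530];cv2.imwrite('pics/topc.png',cv2.resize(a,None,fx=2,fy=2,interpolation=2))
a=cv2.imread('pics/scene0.png')[100:325,220:470];cv2.imwrite('pics/scenec.png',cv2.resize(a,None,fx=2.6,fy=2.6,interpolation=2))"
```

```text
(no output)
```

View pics/topc.png

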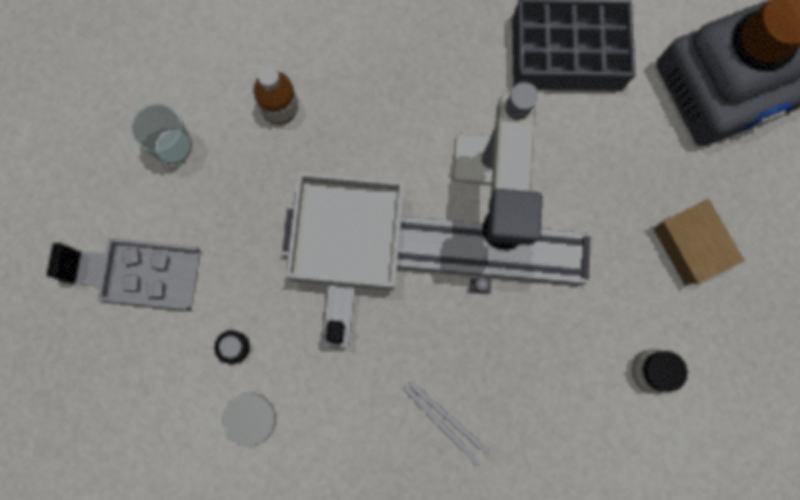

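View pics/scenec.png

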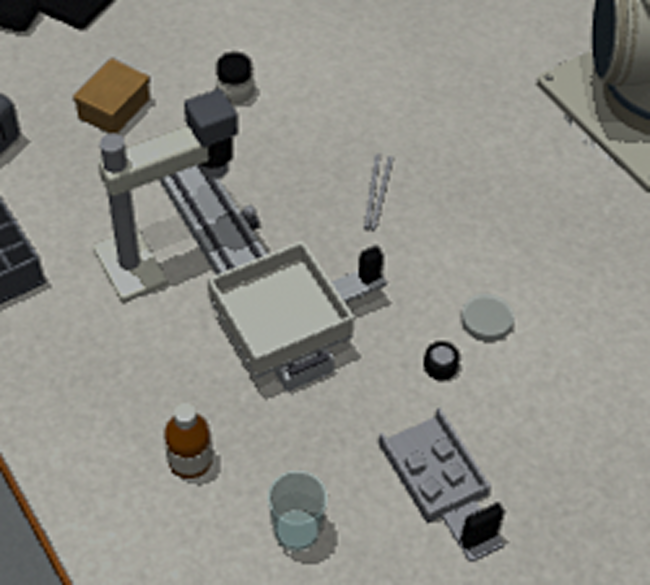

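The top view (2x crop, offset 130,80) shows the tray's open front facing the dish. In crop pixels the tab is at about (65,262), the dish rim spans (288..402, 178..290), the knob top is at (335,330), the lens head is at (515,215) and the ball is at (481,284).

```bash
cat > h.py <<'E'
import cv2,numpy as np
from bench import ctrl
from scipy.spatial.transform import Rotation as R
def cam(f,s=None):
    K=np.array([[f["fx"],0,f["cx"]],[0,f["fy"],f["cy"]],[0,0,1.]])
    if "mount" in f:
        T=np.eye(4);T[:3,:3]=R.from_rotvec(s["eef_rot"]).as_matrix();T[:3,3]=s["eef_pos"]
        M=np.linalg.inv(T@np.array(f["mount"])); return K,M[:3,:3],M[:3,3]
    return K,R.from_rotvec(np.ravel(f["rvec"])).as_matrix(),np.ravel(f["tvec"])
def ray(c,uv,z):
    K,Rm,t=c;o=-Rm.T@t;d=Rm.T@np.linalg.inv(K)@np.array([uv[0],uv[1],1.])
    return o+d*(z-o[2])/d[2]
def proj(c,P):
    K,Rm,t=c;p=(np.atleast_2d(P)@Rm.T+t)@K.T;return p[:,:2]/p[:,2:]
E
python3 - <<'E'
from h import *
f=ctrl.snapshot("top");c=cam(f)
def p(n,u,v,z):print(n,ray(c,(130+u/2,80+v/2),z).round(1))
print("cam",-c[1].T@c[2])
p("rearL",108,240,22);p("rearR",101,303,22);p("frontL",200,248,22);p("frontR",190,310,22)
p("tab c61",62,262,61);p("tab 45",65,262,45)
for u,v in((302,178),(402,184),(393,290),(288,284)):p("rim",u,v,70)
p("knobtop",335,327,83);p("ball",481,284,20)
for u,v in((585,283),(590,235)):p("rail end",u,v,28)
for n,z in dict(petri=14,reagent=60,beaker=40,tweezers=3,sample_box=30,jar=40,puck=20).items():
    r=ctrl.regions_of("top",n)[0]["point"];print(n,ray(c,(r[1],r[0]),z).round())
a=f["frame"]
cv2.imwrite("pics/z1.png",np.hstack([cv2.resize(a[190:245,145:240],None,fx=8,fy=8,interpolation=2)]))
E
```

```text
cam [451.43711857  15.78358268 867.89852676]
rearL [602.3 335.2  22. ]
rearR [528.1 336.9  22. ]
frontL [594.5 226.6  22. ]
frontR [521.5 233.6  22. ]
tab c61 [569.6 369.4  61. ]
tab 45 [572.  373.1  45. ]
rim [668.7 104.4  70. ]
rim [663.6  -9.1  70. ]
rim [ 5.428e+02 -3.000e-01  7.000e+01]
rim [547.7 115.5  70. ]
knobtop [500.5  61.7  83. ]
ball [ 557.1 -104.7   20. ]
rail end [ 559.2 -225.1   28. ]
rail end [ 616.3 -233.2   28. ]
petri [397. 164.  14.]
reagent [776. 143.  60.]
beaker [733. 276.  40.]
tweezers [412. -62.   3.]
sample_box [ 612. -363.   30.]
jar [ 460. -302.   40.]
puck [480. 186.  20.]
```

View pics/z1.png

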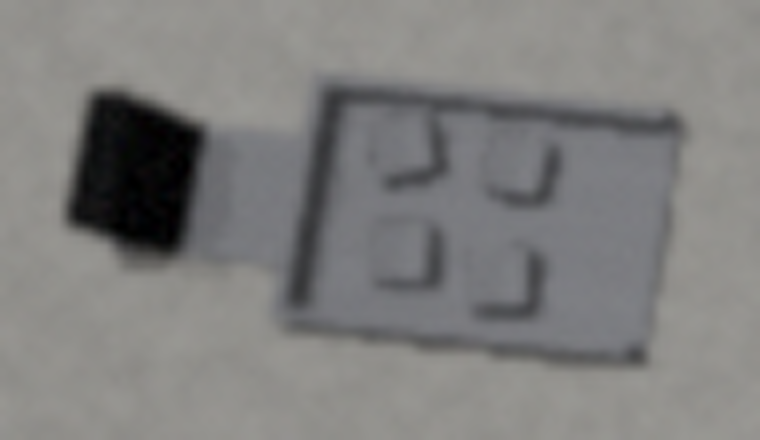

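```bash
cat >> h.py <<'E'
from scipy.optimize import least_squares
def fit(c,M,uv,x0):
    M=np.array(M,float);uv=np.array(uv,float)
    def P(x):
        a=x[2];Rz=np.array([[np.cos(a),-np.sin(a),0],[np.sin(a),np.cos(a),0],[0,0,1]]);return M@Rz.T+[x[0],x[1],0]
    r=least_squares(lambda x:(proj(c,P(x))-uv).ravel(),x0,loss="soft_l1",x_scale=[10,10,.1]);return r.x,(proj(c,P(r.x))-uv).round(1)
E
python3 - <<'E'
from h import *
f=ctrl.snapshot("top");c=cam(f)
M=[(-97,-20,61),(-97,20,61),(-83,-20,4),(-83,20,4),(-50,37,22),(-50,-37,22),(55,37,22),(55,-37,0)]
uv=np.array([(70,222),(97,92),(181,252),(203,124),(318,78),(283,325),(680,113),(648,362)])
o=np.array([145-.44,190-.44])
x,r=fit(c,M,uv/8+o,[560,285,-1.6]);print("tray",x.round(3),r.tolist());print("yaw deg",np.degrees(x[2]))
a=x[2];d=np.array([np.cos(a),np.sin(a)]);print("tab",x[:2]-90*d,"lip",x[:2]+55*d)
# rail: dish corners rel. to dish + knob top center; frame dish
M=[(60,60,70),(60,-60,70),(-60,-60,70),(-60,60,70),(-115,0,83)]
uv=np.array([(302,178),(402,184),(393,290),(288,284),(335,327)])/2+[130,80]
x,r=fit(c,M,uv,[605,52,0]);print("dish",x.round(3),r.tolist());a=x[2]
ry=np.array([-np.sin(a),np.cos(a)]);rx=np.array([np.cos(a),np.sin(a)])
print("knob",x[:2]-115*rx)
b=ray(c,(130+481/2,80+284/2),25)[:2];print("ball travel",(b-x[:2])@ry,"lateral",(b-x[:2])@rx)
for u,v in((585,283),(590,235)):
  p=ray(c,(130+u/2,80+v/2),28)[:2]-x[:2];print("railend in dish frame",p@rx,p@ry)
cv2.imwrite("pics/dish.png",cv2.resize(f["frame"][155:265,260:430],None,fx=4.5,fy=4.5,interpolation=2))
E
```

```text
tray [564.315 287.958  -1.667] [[-0.7, 0.7], [-0.5, -0.7], [2.0, 0.7], [2.4, 0.2], [0.3, -0.8], [-1.2, -0.5], [-0.8, -0.3], [0.5, 0.7]]
yaw deg -95.48697611373535
tab [572.92063812 377.54581478] lip [559.05581253 233.21021068]
dish [ 6.06585e+02  5.35290e+01 -6.30000e-02] [[-2.3, -0.7], [0.5, 0.4], [1.0, -0.1], [-0.7, -1.3], [0.3, 4.1]]
knob [491.81209017  60.75016146]
ball travel -160.305788473493 lateral -40.086191135735554
railend in dish frame -29.841372062519778 -281.0467220230623
railend in dish frame 27.72037194768048 -285.5767063396332
```

View pics/dish.png

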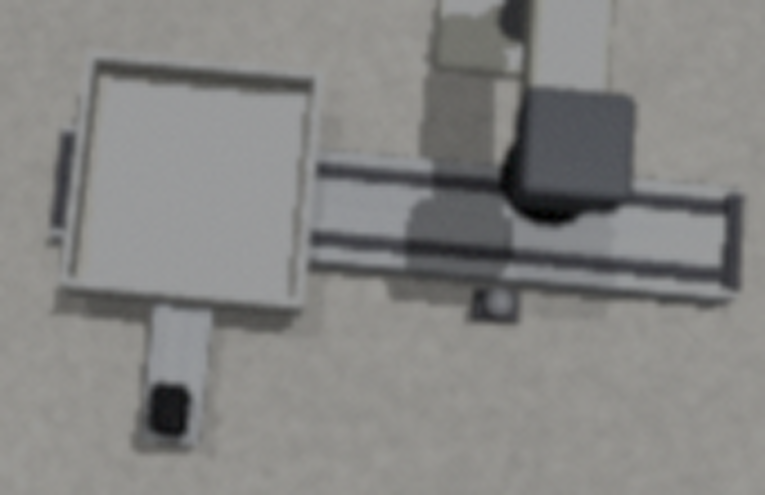

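Run:
```python
from h import *
f=ctrl.snapshot("top");c=cam(f)
M=[(60,60,70),(60,-60,70),(-60,-60,70),(-60,60,70),(-115,0,83)]
o=np.array([260,155])-.4
uv=np.array([(95,58),(319,76),(302,301),(68,290),(170,408)])/4.5+o
x,r=fit(c,M,uv,[605,52,0]);print("dish",x.round(3),r.tolist());a=x[2]
ry=np.array([-np.sin(a),np.cos(a)]);rx=np.array([np.cos(a),np.sin(a)])
print("knob",x[:2]-115*rx)
for n,u,v,z in(("ball",497,302,30),("e1",735,300,28),("e2",743,195,28),("s1",52,243,28),("s2",65,133,28)):
  p=ray(c,np.array((u,v))/4.5+o,z)[:2];print(n,p.round(1),((p-x[:2])@rx).round(1),((p-x[:2])@ry).round(1))
s=ctrl.snapshot("scene");cs=cam(s)
for n,P in(("knobtop",np.r_[x[:2]-115*rx,83]),("tabtop",[572.9,377.5,61]),("lip",[559,233.2,0])):print(n,(proj(cs,P)-[220,100])*2.6)
```

```text
dish [ 6.10514e+02  5.35310e+01 -6.60000e-02] [[-1.8, -0.9], [1.1, -0.7], [0.8, 1.7], [-1.4, -0.2], [0.4, 0.5]]
knob [495.76122714  61.06653443]
ball [ 556.5 -102.2] -43.6 -158.9
e1 [ 559.7 -226.1] -32.4 -282.4
e2 [ 615.3 -232.5] 23.5 -285.1
s1 [584.1 128.6] -31.3 73.2
s2 [642.7 124.2] 27.5 72.6
knobtop [[371.22587257 250.70205683]]
tabtop [[483.7958269  511.65128855]]
lip [[406.93482428 428.53179381]]
```

```bash
cat >> h.py <<'E'
def down(yaw_y): # tool z down, tool y along heading
    y=np.array([np.cos(yaw_y),np.sin(yaw_y),0]);z=np.array([0,0,-1.]);return np.c_[np.cross(y,z),y,z]
def plan(grasp,Rt):
    s=ctrl.observe();R0=R.from_rotvec(s["eef_rot"]).as_matrix()
    tcp=np.array(grasp)-155*Rt[:,2]
    print("t",round(s["clock"],2),"tool x",R0[:,0].round(3),"y",R0[:,1].round(3),"z",R0[:,2].round(3),"grasp now",(s["eef_pos"]+155*R0[:,2]).round(1),"F",s["contact_force"].round(1),"w",round(s["gripper_width"],3),"g",round(float(s["grasp_force"]),1))
    print("turn units",(R.from_matrix(R0.T@Rt).as_rotvec()/.08).round(2),"then shift units",(Rt.T@(tcp-s["eef_pos"])/50).round(3))
E
python3 - <<'E'
from h import *
plan([572.9,377.5,150],down(-1.667))
E
```

```text
t 2.05 tool x [-0.922  0.387 -0.   ] y [ 0.387  0.922 -0.   ] z [ 0. -0. -1.] grasp now [213.  507.  249.7] F [-0.2  0.2  0.2] w 1.0 g 0.0
turn units [ 0.   0.  35.5] then shift units [7.413 1.888 1.994]
```

```bash
cat >> h.py <<'E'
TY=-1.667+np.pi
E
python3 -c "
from h import *
plan([572.9,377.5,150],down(TY))"
python3 -m creep '[[0,-1,0,0,0,0,-1],[0,-1,0,0,0,0,-1],[0,-1,0,0,0,0,-1],[0,-1,0,0,0,0,-0.77],[0,-1,0,0,0,0,0]]'
python3 -m creep '[[0,-1,-0.5,0.5,0,0,0],[0,-1,-0.5,0.5,0,0,0],[0,0,0,0,0,0,0],[0,0,0,0,0,0,0]]'
python3 - <<'E'
from h import *
plan([572.9,377.5,150],down(TY))
E
```

```text
t 2.05 tool x [-0.922  0.387 -0.   ] y [ 0.387  0.922 -0.   ] z [ 0. -0. -1.] grasp now [213.  507.  249.7] F [-0.2  0.2  0.2] w 1.0 g 0.0
turn units [-0.    0.   -3.77] then shift units [-7.413 -1.888  1.994]
clock: 2.68
eef_pos: [456.0, 447.0, 404.9]
eef_rot: [0.15, 3.138, 0.0]
contact_force: [-0.2, 1.0, -0.5]
gripper_width: 1.004
grasp_force: 0.0
clock: 3.18
eef_pos: [549.3, 388.1, 354.6]
eef_rot: [-0.152, -3.137, 0.0]
contact_force: [-0.4, 0.1, 1.4]
gripper_width: 1.001
grasp_force: 0.0
t 3.17 tool x [-0.995  0.097  0.001] y [ 0.097  0.995 -0.   ] z [-0.001 -0.    -1.   ] grasp now [549.2 388.1 199.6] F [-0.4  0.1  1.4] w 1.001 g 0.0
turn units [-0.   -0.01 -0.01] then shift units [-0.491 -0.166  0.991]
```

```bash
python3 -m creep '[[0,-0.49,-0.16,0,0,0,0],[0,0,0,0.5,0,0,0],[0,0,0,0,0,0,0]]'
python3 - <<'E'
from h import *
s=ctrl.observe();f=ctrl.snapshot("wrist");c=cam(f,s)
plan([572.9,377.5,46],down(TY))
print(proj(c,[[572.9,377.5,61],[564.3,288,4],[559,233,0]]).round())
for t in("tab","tray","blank0"):
  print(t,[(round(r["score"],2),r["point"],[int(v) for v in (np.argwhere(r["pixels"]).min(0).tolist()+np.argwhere(r["pixels"]).max(0).tolist())]) for r in ctrl.regions_of("wrist",t)[:4]])
cv2.imwrite("pics/w1.png",f["frame"])
E
```

```text
clock: 3.55
eef_pos: [571.5, 378.7, 329.0]
eef_rot: [-0.149, -3.136, 0.001]
contact_force: [0.0, -0.1, -0.0]
gripper_width: 1.002
grasp_force: 0.0
t 3.6 tool x [-0.996  0.095  0.   ] y [ 0.095  0.996 -0.   ] z [-0. -0. -1.] grasp now [571.6 378.8 175.3] F [-0.3  0.2  0.1] w 1.002 g 0.0
turn units [-0.   -0.01  0.02] then shift units [-0.026 -0.023  2.585]
[[320. 205.]
 [222. 184.]
 [163. 183.]]
tab [(0.91, [190.3, 244.4], [145, 149, 231, 342])]
tray [(0.97, [188.5, 247.3], [144, 149, 231, 342]), (0.31, [168.3, 202.2], [157, 193, 180, 219])]
blank0 [(0.83, [168.7, 242.8], [162, 229, 184, 252]), (0.81, [207.1, 248.7], [195, 235, 220, 261]), (0.75, [170.4, 205.1], [157, 193, 180, 219]), (0.74, [204.7, 210.3], [194, 200, 216, 223])]
```

View pics/w1.png

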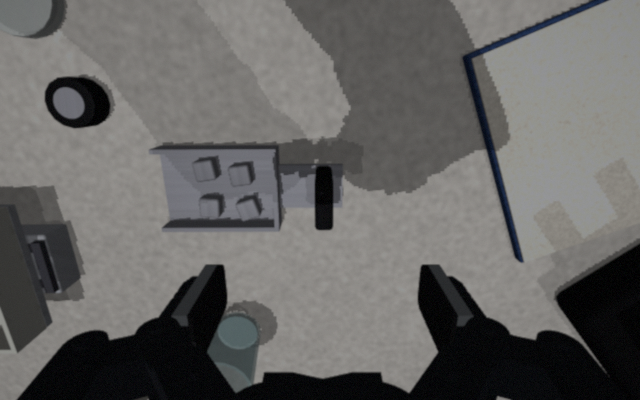

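The wrist view shows the tab at about (323,200), 3 px (about 2 mm) from the prediction of (320,205), and square to the fingers. I'll descend and grip.

```bash
python3 -m creep '[[0,0,0.03,1,0,0,0],[0,0,0,1,0,0,0],[0,0,0,0.55,0,0,0],[0,0,0,0,0,0,0],[0.5,0,0,0,0,0,0]]' 60
python3 -m creep '[[1,0,0,0,0,0,0],[1,0,0,0,0,0,0],[1,0,0,0,0,0,0],[1,0,0,0,0,0,0],[1,0,0,0,0,0,0]]' 60
python3 - <<'E'
from h import *
plan([572.9,377.5,46],down(TY))
E
```

```text
clock: 4.38
eef_pos: [573.3, 379.9, 204.2]
eef_rot: [0.15, 3.136, 0.002]
contact_force: [-0.2, 0.3, 0.6]
gripper_width: 0.813
grasp_force: 0.0
clock: 5.0
eef_pos: [573.1, 379.5, 202.9]
eef_rot: [0.151, 3.137, 0.001]
contact_force: [-0.2, -0.8, 5.8]
gripper_width: 0.157
grasp_force: 59.5
t 5.0 tool x [-0.995  0.096 -0.001] y [0.096 0.995 0.001] z [ 0.001  0.    -1.   ] grasp now [573.2 379.5  47.9] F [-0.2 -0.8  5.8] w 0.157 g 59.5
turn units [ 0.01  0.01 -0.  ] then shift units [-0.001 -0.039  0.039]
```

```bash
python3 -m creep '[[1,0,0,-0.3,0,0,0],[1,0,0,-0.6,0,0,0],[1,0,0,-0.6,0,0,0],[1,0,0,-0.5,0,0,0.38],[1,0,0,0,0,0,0]]' 60
cat >> h.py <<'E'
D=np.array([608.5,53.5]);DA=-.066;RX=np.array([np.cos(DA),np.sin(DA)]);RY=np.array([-RX[1],RX[0]])
PL=np.array([0,-145,48.])  # lip from grasp point, tool axes
def lipnow():
    s=ctrl.observe();R0=R.from_rotvec(s["eef_rot"]).as_matrix();L=s["eef_pos"]+R0@(PL+[0,0,155]);d=L[:2]-D
    print("lip",L.round(1),"in dish",(d@RX).round(1),(d@RY).round(1),"tilt",np.degrees(np.arccos(-R0[2,2])).round(1))
E
python3 - <<'E'
from h import *
lipnow();Rt=down(DA+np.pi/2);L=np.r_[D+30*RY,92]
plan(L-Rt@PL,Rt)
E
```

```text
clock: 5.62
eef_pos: [573.1, 379.6, 304.7]
eef_rot: [0.198, 3.132, 0.003]
contact_force: [-0.8, 0.8, -2.7]
gripper_width: 0.154
grasp_force: 58.6
lip [555.6 236.1 101.3] in dish -64.9 178.7 tilt 0.2
t 5.62 tool x [-0.992  0.126 -0.003] y [0.126 0.992 0.002] z [ 0.004  0.002 -1.   ] grasp now [573.7 379.9 149.7] F [-0.8  0.8 -2.7] w 0.154 g 58.6
turn units [ 0.03  0.04 -0.76] then shift units [-1.136 -2.961  0.193]
```

```bash
python3 -m creep '[[1,-0.06,-0.1,0,0,0,-0.2],[1,-0.1,-0.2,0,0,0,-0.2],[1,-0.1,-0.3,0,0,0,-0.2],[1,-0.12,-0.35,0,0,0,-0.16],[1,-0.12,-0.35,0,0,0,0]]' 60
python3 -m creep '[[1,-0.12,-0.35,0,0,0,0],[1,-0.12,-0.35,0,0,0,0],[1,-0.12,-0.3,0,0,0,0],[1,-0.1,-0.3,0,0,0,0],[1,-0.1,-0.2,0,0,0,0]]' 60
python3 -m creep '[[1,-0.04,-0.1,0.1,0,0,0],[1,0,0,0.09,0,0,0],[1,0,0,0,0,0,0],[1,0,0,0,0,0,0]]' 60
python3 - <<'E'
from h import *
lipnow();Rt=down(DA+np.pi/2);L=np.r_[D+30*RY,92]
plan(L-Rt@PL,Rt)
f=ctrl.snapshot("top");f2=ctrl.snapshot("scene")
cv2.imwrite("pics/t2.png",np.vstack([cv2.resize(f["frame"][140:300,150:400],(480,307)),cv2.resize(f2["frame"][150:300,280:430],(290,290))[:,:] if 0 else cv2.copyMakeBorder(cv2.resize(f2["frame"][150:300,280:430],(290,290)),0,0,0,190,0)]))
E
```

```text
clock: 6.25
eef_pos: [592.4, 311.1, 301.2]
eef_rot: [-0.103, -3.139, 0.001]
contact_force: [-0.1, 0.6, -1.6]
gripper_width: 0.155
grasp_force: 58.6
clock: 6.88
eef_pos: [615.4, 234.7, 302.2]
eef_rot: [0.104, 3.14, 0.0]
contact_force: [-0.1, -0.2, -1.5]
gripper_width: 0.153
grasp_force: 58.6
clock: 7.38
eef_pos: [616.6, 231.1, 292.6]
eef_rot: [-0.102, -3.14, -0.0]
contact_force: [0.8, -0.2, -1.5]
gripper_width: 0.153
grasp_force: 58.6
lip [607.2  86.4  89.6] in dish -3.5 32.7 tilt 0.0
t 7.38 tool x [-0.998  0.065  0.   ] y [0.065 0.998 0.   ] z [-0.  0. -1.] grasp now [616.6 231.1 137.6] F [ 0.8 -0.2 -1.5] w 0.153 g 58.6
turn units [ 0.   -0.    0.01] then shift units [-0.072 -0.054 -0.047]
```

View pics/t2.png

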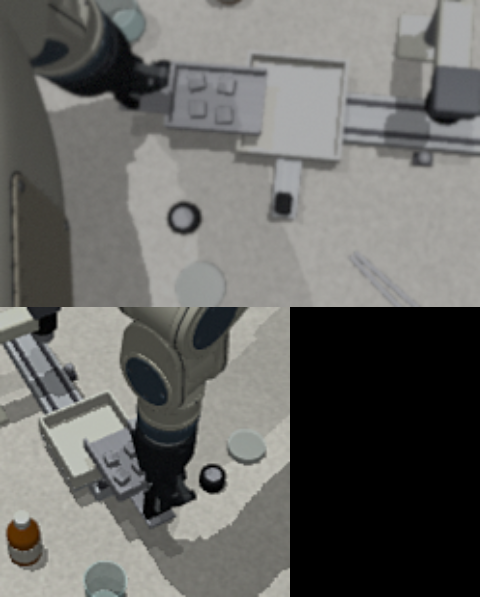

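The tray is over the dish with its lip about 25 mm inside the near wall and all four blanks aboard. I'll tip it slowly about the lip.

```bash
python3 -m creep '[[1,-0.05,-0.17,-0.11,-0.5,0,0],[1,0,-0.17,-0.11,-0.5,0,0],[1,0,-0.13,-0.09,-0.4,0,0],[1,0,-0.13,-0.09,-0.4,0,0],[1,0,-0.1,-0.066,-0.3,0,0]]' 60
python3 -m creep '[[1,0,-0.1,-0.066,-0.3,0,0],[1,0,-0.1,-0.066,-0.3,0,0],[1,0,-0.1,-0.066,-0.3,0,0],[1,0,-0.1,-0.066,-0.3,0,0],[1,0,-0.1,-0.066,-0.3,0,0]]' 60
python3 - <<'E'
from h import *
lipnow()
f=ctrl.snapshot("top")
print([(round(r["score"],2),r["point"]) for r in ctrl.regions_of("top","blank0")])
E
```

```text
clock: 8.1
eef_pos: [616.8, 193.7, 313.9]
eef_rot: [0.103, 3.123, 0.265]
contact_force: [0.3, -0.0, -1.6]
gripper_width: 0.157
grasp_force: 58.6
clock: 8.72
eef_pos: [615.0, 165.8, 324.5]
eef_rot: [0.102, 3.098, 0.452]
contact_force: [0.8, 0.0, -1.9]
gripper_width: 0.154
grasp_force: 58.6
lip [609.7  85.   88.5] in dish -0.9 31.5 tilt 16.6
[(0.65, [198.1, 269.2]), (0.54, [184.0, 272.7]), (0.49, [197.2, 256.4]), (0.21, [201.1, 305.6])]
```

```bash
python3 -m creep '[[1,0,-0.07,-0.05,-0.2,0,0],[1,0,-0.07,-0.045,-0.2,0,0],[1,0,-0.07,-0.045,-0.2,0,0],[1,0,-0.07,-0.045,-0.2,0,0],[1,0,-0.07,-0.045,-0.2,0,0]]' 60
python3 -m creep '[[1,0,-0.1,-0.066,-0.3,0,0],[1,0,-0.1,-0.066,-0.3,0,0],[1,0,-0.1,-0.066,-0.3,0,0],[1,0,-0.1,-0.066,-0.3,0,0],[1,0,-0.1,-0.066,-0.3,0,0]]' 60
python3 -m creep '[[1,0,-0.17,-0.11,-0.5,0,0],[1,0,-0.17,-0.11,-0.5,0,0],[1,0,-0.17,-0.11,-0.5,0,0],[1,0,-0.17,-0.11,-0.5,0,0],[1,0,-0.17,-0.11,-0.5,0,0]]' 60
python3 -m creep '[[1,0,0,0,0,0,0],[1,0,0,0,0,0,0],[1,0,0,0,0,0,0],[1,0,0,0,0,0,0]]' 60
python3 - <<'E'
from h import *
lipnow()
f=ctrl.snapshot("top");f2=ctrl.snapshot("scene")
a=cv2.resize(f["frame"][140:270,150:400],(750,390));b=cv2.resize(f2["frame"][170:270,290:440],(300,200))
cv2.imwrite("pics/t3.png",np.vstack([a,cv2.copyMakeBorder(b,0,0,0,450,0)]))
E
```

```text
clock: 9.45
eef_pos: [613.7, 145.7, 329.8]
eef_rot: [0.101, 3.075, 0.574]
contact_force: [0.0, 0.8, -1.2]
gripper_width: 0.159
grasp_force: 58.6
clock: 10.07
eef_pos: [611.8, 116.1, 334.8]
eef_rot: [0.1, 3.031, 0.757]
contact_force: [-0.5, -0.2, -1.0]
gripper_width: 0.154
grasp_force: 58.7
clock: 10.7
eef_pos: [608.4, 65.6, 335.2]
eef_rot: [0.097, 2.934, 1.054]
contact_force: [-0.6, -0.6, -1.3]
gripper_width: 0.151
grasp_force: 58.7
clock: 11.2
eef_pos: [608.4, 66.5, 335.2]
eef_rot: [0.096, 2.935, 1.051]
contact_force: [0.9, -0.2, -0.5]
gripper_width: 0.154
grasp_force: 58.8
lip [609.6  83.3  86.3] in dish -0.9 29.8 tilt 39.4
```

View pics/t3.png

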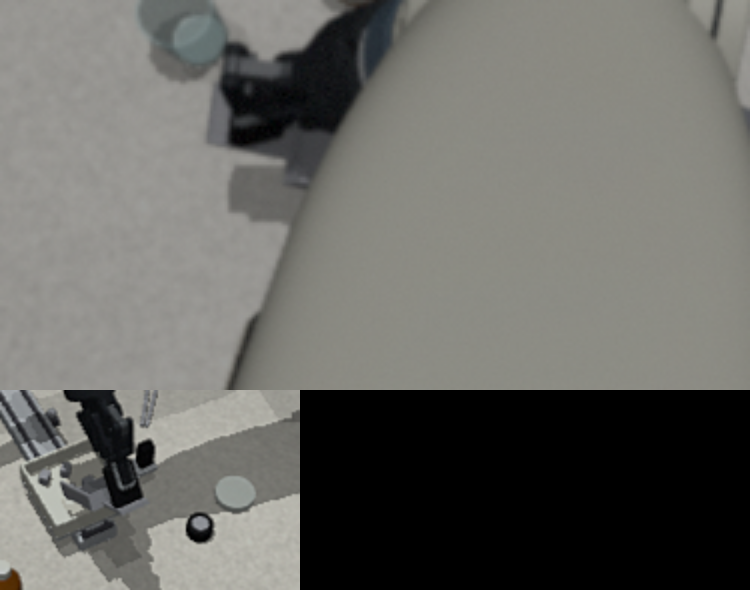

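The scene view shows blanks in the dish, but the arm hides the top view. I'll level the tray about its lip, back off and check.

```bash
python3 -m creep '[[1,0,0.315,0.245,1,0,0],[1,0,0.315,0.245,1,0,0],[1,0,0.315,0.245,1,0,0],[1,0,0.315,0.245,1,0,0],[1,0,0.315,0.245,1,0,0]]' 60
python3 -m creep '[[1,0,0.315,0.245,1,0,0],[1,0,0.315,0.245,1,0,0],[1,0,0.315,0.245,1,0,0],[1,0,0.16,0.12,0.6,0,0],[1,0,0,0,0,0,0]]' 60
python3 - <<'E'
from h import *
lipnow()
f=ctrl.snapshot("top");print([(round(r["score"],2),r["point"]) for r in ctrl.regions_of("top","blank0")])
f2=ctrl.snapshot("scene");print([(round(r["score"],2),r["point"]) for r in ctrl.regions_of("scene","blank0")])
a=cv2.resize(f["frame"][140:270,180:380],(600,390));b=cv2.resize(f2["frame"][170:270,290:440],(300,200))
cv2.imwrite("pics/t4.png",np.vstack([a,cv2.copyMakeBorder(b,0,0,0,300,0)]))
plan([572.9,378.5,49],down(TY))
E
```

```text
clock: 11.92
eef_pos: [614.9, 165.0, 322.0]
eef_rot: [0.102, 3.098, 0.445]
contact_force: [0.0, -0.4, -2.1]
gripper_width: 0.155
grasp_force: 58.7
clock: 12.55
eef_pos: [618.8, 227.1, 289.5]
eef_rot: [-0.101, -3.139, -0.0]
contact_force: [0.2, 0.8, -1.0]
gripper_width: 0.153
grasp_force: 58.6
lip [609.2  82.4  86.5] in dish -1.2 28.9 tilt 0.1
[(0.6, [205.4, 298.9]), (0.58, [199.6, 318.7]), (0.56, [180.8, 317.7]), (0.23, [281.6, 348.7])]
[(0.44, [213.6, 316.1]), (0.38, [209.0, 320.6])]
t 12.75 tool x [-0.998  0.066 -0.001] y [0.066 0.998 0.001] z [ 0.001  0.001 -1.   ] grasp now [619.2 225.7 135.6] F [-0.3  0.4 -1.1] w 0.16 g 58.6
turn units [0.01 0.01 0.37] then shift units [1.213 2.956 1.732]
```

View pics/t4.png

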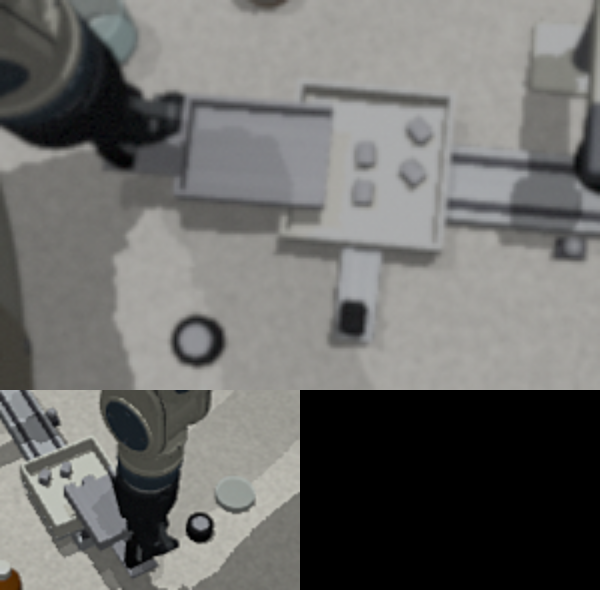

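All four blanks are in the dish and the tray is empty. I'll put the tray back where it was.

```bash
python3 -m creep '[[1,0.1,0.6,0,0,0,0.1],[1,0.3,0.8,0,0,0,0.1],[1,0.3,0.8,0,0,0,0.1],[1,0.3,0.6,0,0,0,0.07],[1,0.2,0.15,0,0,0,0]]' 60
python3 -m creep '[[1,0,0,0.5,0,0,0],[1,0,0,0.5,0,0,0],[1,0,0,0.3,0,0,0],[1,0,0,0.2,0,0,0],[1,0,0,0,0,0,0]]' 60
python3 -c "
from h import *
plan([572.9,378.5,48],down(TY))"
```

```text
clock: 13.38
eef_pos: [570.2, 379.1, 290.4]
eef_rot: [0.148, 3.138, 0.001]
contact_force: [0.4, -0.1, 0.5]
gripper_width: 0.156
grasp_force: 58.7
clock: 14.0
eef_pos: [570.9, 377.6, 214.9]
eef_rot: [-0.151, -3.137, 0.0]
contact_force: [0.0, 0.5, -1.1]
gripper_width: 0.154
grasp_force: 58.7
t 14.0 tool x [-0.995  0.096  0.001] y [ 0.096  0.995 -0.   ] z [-0.001 -0.    -1.   ] grasp now [570.9 377.6  59.9] F [ 0.   0.5 -1.1] w 0.154 g 58.7
turn units [-0.   -0.01  0.  ] then shift units [-0.037  0.021  0.238]
```

```bash
python3 -m creep '[[1,0,0,0.12,0,0,0],[1,0,0,0.07,0,0,0],[1,0,0,0.04,0,0,0],[1,0,0,0,0,0,0]]' 60
python3 -c "
from h import *
plan([572.9,378.5,48],down(TY))"
```

```text
clock: 14.5
eef_pos: [570.8, 378.0, 203.6]
eef_rot: [-0.15, -3.138, 0.0]
contact_force: [-0.0, 0.1, -1.3]
gripper_width: 0.154
grasp_force: 58.7
t 14.5 tool x [-0.995  0.095  0.   ] y [ 0.095  0.995 -0.   ] z [-0. -0. -1.] grasp now [570.7 378.   48.6] F [-0.   0.1 -1.3] w 0.154 g 58.7
turn units [-0.   -0.    0.01] then shift units [-0.042  0.013  0.012]
```

```bash
python3 -m creep '[[1,0,0,0.03,0,0,0],[1,0,0,0,0,0,0],[0.6,0,0,0,0,0,0],[0.3,0,0,0,0,0,0],[0,0,0,0,0,0,0]]' 60
python3 -m creep '[[0,0,0,0,0,0,0],[0,0,0,-0.3,0,0,0],[0,0,0,-1,0,0,0],[0,0,0,-1,0,0,0],[0,0,0,-0.5,0,0,0]]'
python3 - <<'E'
from h import *
# knob grasp: fingers along rail y, above knob
K=D-115*RX;print("knob",K)
plan(np.r_[K,160],down(DA+np.pi/2))
s=ctrl.observe();f=ctrl.snapshot("wrist");t=ctrl.snapshot("top")
print([(round(r["score"],2),r["point"]) for r in ctrl.regions_of("top","blank0")],[(round(r["score"],2),r["point"]) for r in ctrl.regions_of("top","tab")])
b=cv2.resize(t["frame"][140:300,150:400],(480,307));cv2.imwrite("pics/w2.png",np.vstack([b,cv2.resize(f["frame"],(480,290))]))
E
```

```text
clock: 15.12
eef_pos: [570.8, 378.0, 202.0]
eef_rot: [-0.15, -3.138, 0.0]
contact_force: [-0.2, 0.6, 0.1]
gripper_width: 0.786
grasp_force: 0.0
clock: 15.75
eef_pos: [570.7, 378.1, 346.8]
eef_rot: [0.149, 3.134, 0.004]
contact_force: [-0.1, -0.8, -0.9]
gripper_width: 1.0
grasp_force: 0.0
knob [493.75037909  61.08449086]
t 15.75 tool x [-0.995  0.095 -0.004] y [0.095 0.995 0.003] z [ 0.004  0.002 -1.   ] grasp now [571.4 378.4 191.8] F [-0.1 -0.8 -0.9] w 1.0 g 0.0
turn units [ 0.03  0.05 -0.37] then shift units [ 1.118 -6.428  0.635]
[(0.53, [203.2, 297.8]), (0.41, [198.7, 318.0])] [(0.67, [214.3, 196.5])]
```

View pics/w2.png

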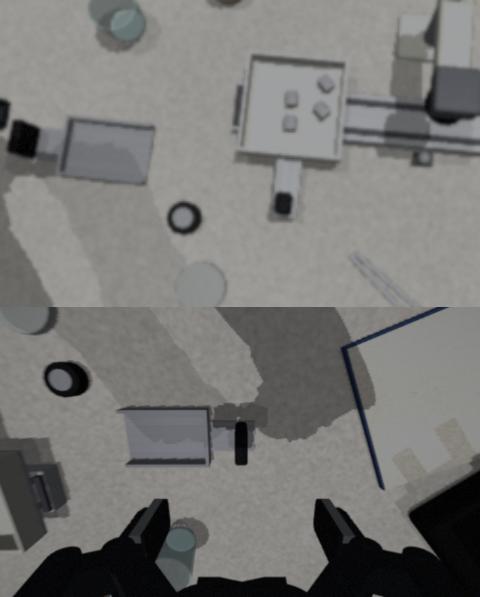

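```bash
python3 -m creep '[[0,0.2,-1,0,0.03,0.05,-0.37],[0,0.2,-1,0,0,0,0],[0,0.2,-1,0,0,0,0],[0,0.2,-1,0,0,0,0],[0,0.2,-1,0,0,0,0]]'
python3 -m creep '[[0,0.1,-1,0,0,0,0],[0,0,-0.42,0.6,0,0,0],[0,0,0,0,0,0,0],[0,0,0,0,0,0,0]]'
python3 - <<'E'
from h import *
K=D-115*RX
plan(np.r_[K,66],down(DA+np.pi/2))
s=ctrl.observe();f=ctrl.snapshot("wrist");c=cam(f,s)
print(proj(c,[[*K,83]]))
for t in ("knob_mid","dish"):print(t,[(round(r["score"],2),r["point"],np.argwhere(r["pixels"]).min(0),np.argwhere(r["pixels"]).max(0)) for r in ctrl.regions_of("wrist",t)])
cv2.imwrite("pics/w3.png",f["frame"])
E
```

```text
clock: 16.58
eef_pos: [502.1, 130.8, 341.6]
eef_rot: [-0.103, -3.134, 0.004]
contact_force: [1.7, -0.1, -0.7]
gripper_width: 0.997
grasp_force: 0.0
clock: 17.08
eef_pos: [493.3, 62.1, 313.0]
eef_rot: [-0.103, -3.135, 0.003]
contact_force: [-0.3, 0.0, 0.1]
gripper_width: 1.002
grasp_force: 0.0
t 17.07 tool x [-0.998  0.066  0.005] y [ 0.066  0.998 -0.002] z [-0.005 -0.002 -1.   ] grasp now [492.5  61.8 158. ] F [-0.3  0.   0.1] w 1.002 g 0.0
turn units [-0.03 -0.06  0.  ] then shift units [-0.01 -0.02  1.84]
[[320.38591576 223.80476998]]
knob_mid [(0.66, [303.7, 325.3], array([186, 243]), array([385, 405]))]
dish [(0.87, [303.9, 322.3], array([186, 243]), array([384, 405]))]
```

View pics/w3.png

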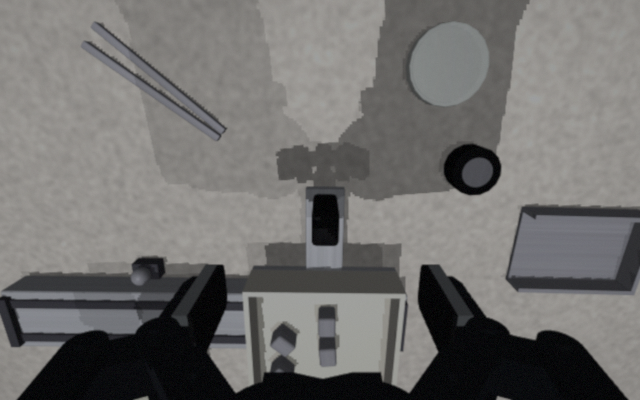

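The knob top is at about (325,230), so it lies roughly 3 mm to +y and 3 mm to +x of the prediction. I'll correct for that, descend and grip.

```bash
python3 -m creep '[[0,-0.07,0.04,0.6,-0.03,-0.06,0],[0,0,0,0.7,0,0,0],[0,0,0,0.54,0,0,0],[0.3,0,0,0,0,0,0],[0.6,0,0,0,0,0,0]]' 40
python3 -m creep '[[0.8,0,0,0,0,0,0],[1,0,0,0,0,0,0],[1,0,0,0,0,0,0],[1,0,0,0,0,0,0],[1,0,0,0,0,0,0]]' 40
python3 - <<'E'
from h import *
K=D-115*RX
plan(np.r_[K,66],down(DA+np.pi/2))
print("effort",ctrl.observe()["effort"].round(2))
E
```

```text
clock: 17.85
eef_pos: [497.3, 63.8, 222.1]
eef_rot: [0.102, 3.138, 0.0]
contact_force: [-0.2, 0.7, 0.0]
gripper_width: 0.609
grasp_force: 0.0
clock: 18.48
eef_pos: [497.0, 63.4, 222.1]
eef_rot: [0.104, 3.137, 0.0]
contact_force: [-0.8, 0.2, 6.5]
gripper_width: 0.207
grasp_force: 39.3
t 18.48 tool x [-0.998  0.066 -0.003] y [0.066 0.998 0.   ] z [ 0.003  0.    -1.   ] grasp now [497.5  63.4  67.1] F [-0.8  0.2  6.5] w 0.207 g 39.3
turn units [ 0.    0.03 -0.  ] then shift units [ 0.063 -0.051  0.021]
effort [ -0.12 -49.7   26.68  -0.37  -0.16  -0.4 ]
```

```bash
python3 -m creep '[[1,0,-0.2,0,0,0,0],[1,0,-0.4,0,0,0,0],[1,0,-0.4,0,0,0,0],[1,0,-0.4,0,0,0,0],[1,0,-0.4,0,0,0,0]]' 40
python3 -m creep '[[1,0,-0.2,0,0,0,0],[1,0,-0.1,0,0,0,0],[1,0,-0.1,0,0,0,0],[1,0,-0.1,0,0,0,0],[1,0,-0.1,0,0,0,0]]' 40
python3 - <<'E'
from h import *
K=D-115*RX
plan(np.r_[K,66],down(DA+np.pi/2))
E
```

```text
clock: 19.1
eef_pos: [490.3, -26.8, 222.0]
eef_rot: [0.104, 3.139, 0.001]
contact_force: [-5.8, 2.7, 11.6]
gripper_width: 0.204
grasp_force: 40.1
clock: 19.73
eef_pos: [488.1, -56.3, 222.0]
eef_rot: [0.104, 3.14, 0.0]
contact_force: [-7.7, 2.3, 12.6]
gripper_width: 0.207
grasp_force: 40.3
t 19.73 tool x [-0.998  0.066 -0.   ] y [0.066 0.998 0.   ] z [ 0.  0. -1.] grasp now [488.1 -56.3  67. ] F [-7.7  2.3 12.6] w 0.207 g 40.3
turn units [ 0.  0. -0.] then shift units [0.042 2.35  0.021]
```

```bash
for i in 1 ; do
python3 -m creep '[[1,0.02,-0.06,-0.03,0,0,0],[1,0,-0.06,0,0,0,0]]' 40 | grep -E 'pos|contact'
python3 -m creep '[[1,0,-0.06,0,0,0,0],[1,0,-0.06,0,0,0,0]]' 40| grep -E 'pos|contact'
python3 -m creep '[[1,0,-0.06,0,0,0,0],[1,0,-0.06,0,0,0,0]]' 40| grep -E 'pos|contact'
python3 -m creep '[[1,0,-0.06,0,0,0,0],[1,0,-0.06,0,0,0,0]]' 40| grep -E 'pos|contact'
done
```

```text
eef_pos: [487.6, -62.1, 222.2]
contact_force: [3.0, 4.9, -8.6]
eef_pos: [487.1, -68.0, 222.2]
contact_force: [2.5, 5.0, -8.2]
eef_pos: [486.7, -74.2, 222.2]
contact_force: [1.8, 3.5, -9.0]
eef_pos: [486.2, -80.4, 222.3]
contact_force: [2.0, 3.4, -11.6]
```

```bash
python3 -m creep '[[1,0,-0.05,0.015,0,0,0],[1,0,-0.05,0,0,0,0]]' 40 | grep -E 'pos|contact'
for r in 1; do
python3 -m creep '[[1,0,-0.03,0,0,0,0],[1,0,0,0,0,0,0]]' | grep -E 'pos|contact'
python3 -m creep '[[1,0,-0.03,0,0,0,0],[1,0,0,0,0,0,0]]' | grep -E 'pos|contact'
python3 -m creep '[[1,0,-0.03,0,0,0,0],[1,0,0,0,0,0,0]]' | grep -E 'pos|contact'
python3 -m creep '[[1,0,-0.03,0,0,0,0],[1,0,0,0,0,0,0]]' | grep -E 'pos|contact'
done
```

```text
eef_pos: [485.8, -85.4, 222.2]
contact_force: [-2.2, 4.0, 1.9]
eef_pos: [485.6, -87.0, 222.1]
contact_force: [-5.3, 0.6, 4.6]
eef_pos: [485.6, -88.4, 222.1]
contact_force: [-5.3, 1.6, 4.7]
eef_pos: [485.4, -89.9, 222.1]
contact_force: [-5.2, 1.6, 5.7]
eef_pos: [485.3, -91.4, 222.1]
contact_force: [-5.3, 1.1, 6.1]
```

```bash
python3 -m creep '[[1,0,-0.02,0,0,0,0],[1,0,0,0,0,0,0]]' | grep -E 'pos|contact'
python3 -m creep '[[1,0,-0.02,0,0,0,0],[1,0,0,0,0,0,0]]' | grep -E 'pos|contact'
python3 -m creep '[[1,0,-0.02,0,0,0,0],[1,0,0,0,0,0,0]]' | grep -E 'pos|contact'
python3 -m creep '[[1,0,-0.02,0,0,0,0],[1,0,0,0,0,0,0]]' | grep -E 'pos|contact'
```

```text
eef_pos: [485.3, -92.5, 222.1]
contact_force: [-5.8, 0.1, 4.4]
eef_pos: [485.2, -93.5, 222.1]
contact_force: [-5.8, -0.2, 6.5]
eef_pos: [485.1, -94.7, 222.1]
contact_force: [-5.6, -1.2, 5.2]
eef_pos: [485.0, -95.8, 222.1]
contact_force: [-5.8, -2.6, 6.0]
```

```bash
python3 -m creep '[[1,0.005,-0.02,0,0,0,0],[1,0,0,0,0,0,0]]' | grep -E 'pos|contact'
python3 -m creep '[[1,0,-0.015,0,0,0,0],[1,0,0,0,0,0,0]]' | grep -E 'pos|contact'
python3 -m creep '[[1,0,-0.015,0,0,0,0],[1,0,0,0,0,0,0]]' | grep -E 'pos|contact'
```

```text
eef_pos: [484.9, -96.9, 222.1]
contact_force: [-5.4, -4.0, 4.1]
eef_pos: [484.8, -97.5, 222.1]
contact_force: [-5.2, -3.5, 5.1]
eef_pos: [484.8, -98.1, 222.1]
contact_force: [-5.2, -0.7, 5.4]
```

```bash
python3 -m creep '[[1,0,-0.01,0,0,0,0],[1,0,0,0,0,0,0]]' | grep -E 'pos|contact'
python3 -m creep '[[1,0,-0.01,0,0,0,0],[1,0,0,0,0,0,0],[1,0,0,0,0,0,0]]' | grep -E 'pos|contact|grasp'
python3 - <<'E'
from h import *
s=ctrl.observe();t=ctrl.snapshot("top");f=ctrl.snapshot("wrist");R0=R.from_rotvec(s["eef_rot"]).as_matrix()
f2=ctrl.snapshot("scene")
print(s["contact_force"],s["clock"])
b=cv2.resize(t["frame"][120:300,150:430],(480,307));w=cv2.resize(f2["frame"][110:310,200:440],(348,290));cv2.imwrite("pics/end.png",np.vstack([b,cv2.copyMakeBorder(w,0,0,0,132,0)]))
E
```

```text
eef_pos: [484.7, -98.4, 222.1]
contact_force: [-4.7, 0.8, 4.9]
eef_pos: [484.7, -98.8, 222.1]
contact_force: [-5.2, 2.4, 4.9]
grasp_force: 43.6
[-5.23949007  2.44900229  4.88128459] 24.35
```

View pics/end.png

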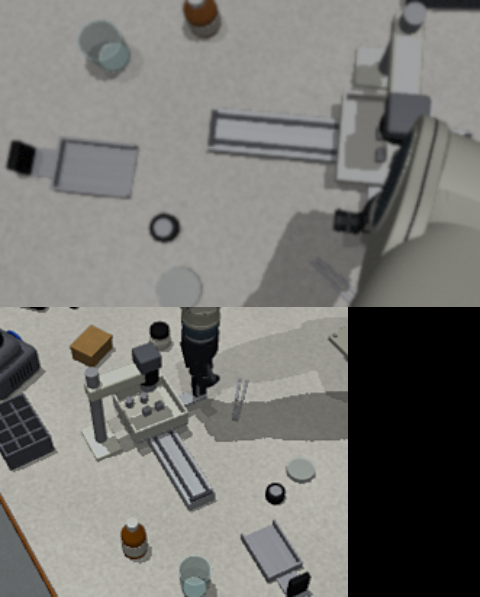

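The scene shows the dish under the lens with all four blanks and the tray flat on the bench. The force pulled forward and then reversed within 2 mm, which is the detent seating. I'll hand it in.

```bash
python3 -c "
from bench import ctrl
print(ctrl.job_done())"
```

```text
the job is handed in; nothing more can be done
None
```

I handed the job in at about 24 s of the 64 s limit, and no verdict came back: all four blanks are in the dish, the empty tray lies flat clear of the rail, and the knob is gripped at about 44 N with the carriage in the notch by feel (a pull of about 4 N that then reversed).

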